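# Clear the balance pan, load the check weight and shut the draught shield

## Task

The balance is due for its check, but somebody left the brown bottle on its pan, where it sticks up through the open top of the glass draught shield. Stand the bottle in the free space of the white spill tray, then set the steel check weight down gently on the pan, in the middle of its engraved ring, and then slide the shield's glass top door fully shut. Do not knock over or shift the vessels standing about.

Things in the scene. Friction and masses are not known exactly. Their poses are not given: they have to be found in the camera images.
- balance: laboratory balance, fixed: white case 360 x 190 mm, 62 mm high, console at the front; on it a glass chamber, behind that a white housing 146 mm high. Origin: on the bench under the pan's centre; x to its rear (case x = -170 to +190 mm), y to its left. Chamber inside: x and y from -82 to +82 mm, panes up to 145 mm, side rails (y = +-84 mm, 10 mm wide) up to 160 mm above the bench
- pan: round steel weighing pan in the chamber, 90 mm across, fixed; its origin lies on the pan's axis 13 mm below its top face, z up. The top face is 78 mm above the bench
- pan_centre (a point): centre of the pan's top face; round it a ring 53 mm across is engraved
- shield_door (a joint): travel of the chamber's sliding glass top door in m: 0 is fully shut; it grows to 0.175 as the door slides to the balance's rear (+x of the balance); it needs 1.5 N and stays where it is left; at the start it is more or less open, and it may be slid farther back for room. The pane's top is 157 mm above the bench; the pane is 152 mm wide (y) and 172 mm long, reaching rearwards from the handle
- door_handle (a point): centre of the door's handle, a grey upright bar across the door's front edge: 10 mm thick (balance x), 70 mm wide (balance y), standing 22 mm high on the pane, from 157 to 179 mm above the bench; moves with the door
- amber_bottle: brown bottle with black cap, 60 mm across, 135 mm high; origin at the centre of its underside, z up. The body reaches up to z = 94 mm, above it neck and cap, 37 mm across. At the start it stands on the pan
- check_weight: steel check weight, 0.5 kg: cylinder 38 mm across and 47 mm high, above it a knob 23 mm across up to 63 mm; origin at the centre of its underside, z up. At the start it stands loose in its pot
- weight_pot: round blue open pot 56 mm across, 16 mm high, inside 50 mm across, floor 4 mm thick; fixed; origin at the centre of its underside
- spill_tray: white open tray, fixed, 130 (x) x 210 (y) mm, 22 mm high, walls and floor 4 mm thick; origin at the centre of its underside, z up. The clear bottle and the jar stand in it near its two ends
- clear_bottle: clear whitish bottle with blue cap in the tray, 56 mm across, 120 mm high (body up to 84 mm, above it neck and cap 35 mm across); origin at the centre of its underside, z up
- small_jar: small jar with orange content and white lid in the tray, 44 mm across, 50 mm high; origin at the centre of its underside, z up
- dropper_bottle: dropper bottle with a green spout standing on the bench, 50 mm across, 178 mm high; origin at the centre of its underside, z up

How it is judged:
By the outcome, as a careful person would: the job done as asked, in the order asked, and still so for the second after the job is handed in, with the robot touching nothing.
It also fails if it takes over 72 s, if anything falls off the work surface, if the arm or the gripper's body presses on something with over 40 N, if the wrist force passes 120 N, or if a joint passes its speed limit or range.

## Robot

A 7-joint arm with a two-finger parallel gripper is mounted at the origin on a cart in front of the work surface, level with it; the furniture and walls round the work are solid. World frame = base frame: x ahead of the robot, y to its left, z up, the work surface at z = 0. Lengths are in m, angles in rad, forces in N, time in s.
With the tool pointing down it reaches from about 0.425 to 0.975 m from the base axis. Payload 16.7 kg.
Tool frame: the origin (TCP) lies at the very end of the fingers, on their centre line; the grasp point (between the pads) lies 19 mm behind it; z points along the fingers, y is the line along which they close (so a half turn about z gives the same grasp; the last joint's range is limited). The gripper opens to 85 mm and grips with 20 to 120 N. Pads are 22 mm wide; open, the fingers measure 114 mm over their backs; the gripper's body (76 mm by 85 mm) begins 54 mm behind the grasp point. The pads swing forward as they close: fully open they stand 13 mm farther back than shut.
Start: joints at [1.127, 0.426, 0.074, 1.606, -0.034, 1.111, -0.067], TCP at [0.196, -0.646, 0.231] pointing down, gripper open.
Joint ranges: [-2.85, 2.85], [-0.5, 2.14], [-1.23, 1.37], [0.21, 2.46], [-1.02, 4.16], [0.16, 2.05], [-2.73, 2.73]. Speed limits (rad/s): [1.89, 1.89, 2.39, 2.39, 3.01, 3.01, 3.01].

## Interface

Orientations are given as a rotation vector (axis times angle).
In Python, from workcell import state, grab_frame, get_calibration, close_job, search_frame, pinpoint gives the robot as it stands.
- The arm moves only by the tool arm_command, never from a script. Its arguments are lists of equal length, an entry for each row: "linear": the shift along the tool's x, y, z in mm, a list of three; "twist": the turn about the tool's z in degrees. In form: {"linear": [[x, y, z], ...], "twist": [twist, ...]}. A call has 1 to 12 rows; each row is the pose to reach, as a shift and turn from the pose commanded when the call began, along the tool's axes at that moment; what a row does not reach only later rows make up. A row lasts 1/12 s, in which the tool goes at most 41.7 mm and 7.16 degrees, less where a joint would pass 70% of its speed; a pose out of reach is approached as far as the arm can. A call with a gripper value outside its range is refused whole. "hand" is the finger opening in mm, from 0 to 85.4, set as the call begins (left out, the last holds). The fingers move at their own pace and stop on an object; "grip_force" is the grip in N (left out, the last holds). Time passes only in rows, so rows that repeat a pose let the fingers close. It gives the time, the measured TCP pose, the force, the opening and the grip force at its end, in the units of the state.
- state(): the state, without advancing time (a new reading comes with each control period).
- grab_frame(name): name is "side" or "top" or "wrist"; returns the picture (420x560x3 uint8, red, green, blue); there is no depth.
- get_calibration(name): a dict with "K" (3x3 intrinsics, pixels), "world_from_camera" (4x4, takes a point from camera to world coordinates). Camera axes: x right, y down, z forward; pixel columns grow to the right and rows downward; lengths in m; the calibration is good to about 2 mm. The wrist camera is an equidistant fisheye: a pixel r from the principal point sees the ray r / f radians off the axis. A picture is of the moment at which its call begins: read the wrist's pose just before it. get_calibration takes no time and is no camera call; for the wrist camera it gives the pose at the moment of the call.
- close_job(): hands the job in; it is judged then, once.
Trained networks look in the newest picture that a camera, given by its name, has taken for a name from the list of things; names that differ only in an ending like _2 or _b are one class to them, and where a whole thing is asked for, a point or a joint stands for the part that bears it (a point fixed in the world has none). Each returns a list of dicts, best first, with "score" (0 to 1); they miss things now and then, are a little off and sometimes report something else, mostly with a low value. They report only what shows in the picture. A call takes as long as a camera call.
- search_frame(camera, target): "bbox" ([left, top, right, bottom] in pixels, round what is visible of it).
- pinpoint(camera, target): "point" ([column, row] in pixels: a listed point, or the origin of a listed thing).
The state is a dict: "time_s": time; "qpos": joint angles; "qd": joint speeds; "joint_efforts": joint torques, N m; "tcp_pos": TCP position; "tool_rot": TCP orientation; "ft_force": force on the tool from outside, world axes, zero at the start; "torque": the same for the moment, N m; "width": finger opening in m; "finger_force": force on a finger pad.
Only numpy, scipy, OpenCV 4.12 (cv2) and the standard library are available. Lean on these libraries where they do the work, as an engineer would, in place of code of your own. Each camera call takes 0.05 s, during which the arm holds its last target. There are 200 camera calls.

## Working session

There is one attempt and no reset: what is moved stays moved. The work goes in short steps, Python scripts to look and compute and a tool call to move; the robot and the scene stay as the last step left them, time stands still between calls to the robot, and variables do not carry over. Pictures are saved under pics/ and viewed, at most 10 in all, crops included, and the job is handed in when it is done.

Besides the shell and the picture viewer there is one more tool, called by a JSON object that holds its "method" and its "body", one argument or row to a line. arm_command: Moves the arm, as the interface text tells. Its arguments: {"type":"object","properties":{"linear":{"type":"array"},"twist":{"type":"array"},"hand":{"type":"number"},"grip_force":{"type":"number"}},"required":["linear","twist"]}

```bash
mkdir -p pics; ls; python3 - <<'E'
from workcell import *
import cv2,numpy as np
np.set_printoptions(precision=4,suppress=True)
ims=[]
for n in("side","top","wrist"):
    c=get_calibration(n);print(n,c["K"],c["world_from_camera"])
    im=grab_frame(n);cv2.imwrite(f"pics/{n}0.png",im[:,:,::-1])
    for t in ["balance","pan","pan_centre","door_handle","amber_bottle","check_weight","weight_pot","spill_tray","clear_bottle","small_jar","dropper_bottle"]:
        p=pinpoint(n,t)[:1];b=search_frame(n,t)[:1]
        print(t,[(np.round(q["point"],1),round(q["score"],2)) for q in p],[(np.round(q["bbox"]),round(q["score"],2)) for q in b])
print(state())
E
```

```text
pics
side [[383.1641   0.     280.3537]
 [  0.     383.1641 213.3507]
 [  0.       0.       1.    ]] [[-0.8475 -0.2878  0.4459  0.0762]
 [-0.5307  0.4508 -0.7177  0.4849]
 [ 0.0055 -0.8449 -0.5348  0.5918]
 [ 0.      0.      0.      1.    ]]
balance [(array([221.7, 275.8]), 0.78)] [(array([ 98., 190., 298., 340.]), 0.62)]
pan [] []
pan_centre [(array([233.4, 343.4]), 0.6)] []
door_handle [(array([193.1, 221.5]), 0.65)] [(array([100., 209., 217., 286.]), 0.81)]
amber_bottle [(array([217. , 248.2]), 0.62)] [(array([201., 192., 234., 245.]), 0.65)]
check_weight [(array([232.8, 342.2]), 0.68)] [(array([224., 312., 245., 349.]), 0.77)]
weight_pot [(array([236., 345.]), 0.62)] [(array([221., 332., 250., 355.]), 0.51)]
spill_tray [(array([298.6, 205.9]), 0.81)] [(array([261., 186., 335., 235.]), 0.69)]
clear_bottle [(array([306. , 195.6]), 0.71)] [(array([297., 160., 315., 194.]), 0.77)]
small_jar [(array([278.9, 214.1]), 0.71)] [(array([271., 195., 292., 217.]), 0.59)]
dropper_bottle [(array([346.9, 233.7]), 0.71)] [(array([339., 178., 360., 239.]), 0.76)]
top [[503.1827   0.     278.9076]
[... 1415 characters left out ...]
]
door_handle [] []
amber_bottle [] []
check_weight [] []
weight_pot [] []
spill_tray [] []
clear_bottle [] []
small_jar [] []
dropper_bottle [] [(array([50.,  0., 85.,  8.]), 0.66)]
{'time_s': 3.45, 'qpos': array([ 1.1264,  0.4261,  0.0739,  1.606 , -0.0341,  1.1108, -0.0671]), 'qd': array([ 0.    , -0.0018, -0.0008,  0.0004, -0.0006, -0.0005,  0.0011]), 'joint_efforts': array([  0.0029, -94.953 ,   3.7577, -46.3879,   0.019 ,   0.0025,
         0.    ]), 'tcp_pos': array([ 0.1961, -0.6458,  0.2313]), 'tool_rot': array([-3.1074, -0.4614, -0.0001]), 'ft_force': array([ 0.1106, -0.0192,  0.3748]), 'torque': array([ 0.0333,  0.0002, -0.0002]), 'finger_force': 0.0, 'width': 0.08548587034571294}
```

```bash
python3 - <<'E'
import cv2
t=cv2.imread("pics/top0.png")[100:270,120:400];cv2.imwrite("pics/t1.png",cv2.resize(t,(800,486),interpolation=2))
t=cv2.imread("pics/side0.png")[150:370,80:373];cv2.imwrite("pics/s1.png",cv2.resize(t,(799,600),interpolation=2))
E
```

```text
(no output)
```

View pics/t1.png

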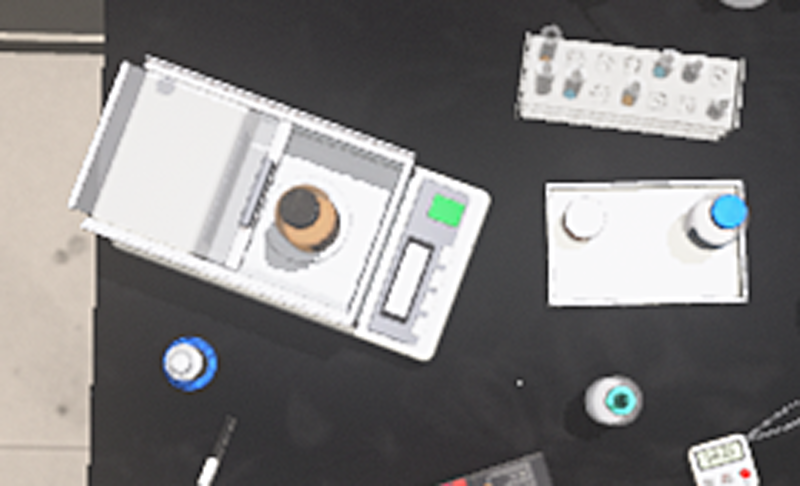

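View pics/s1.png

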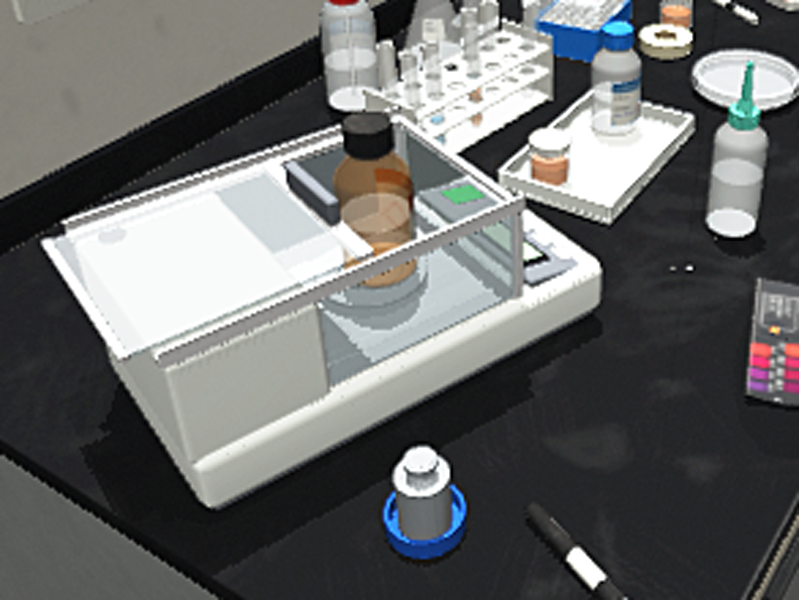

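```bash
cat > h.py <<'E'
from workcell import *
import numpy as np, cv2
from scipy.spatial.transform import Rotation as R
np.set_printoptions(precision=4,suppress=True)
def ray(cam,uv,c=None):
    c=c or get_calibration(cam);K=np.array(c["K"]);T=np.array(c["world_from_camera"])
    x=(uv[0]-K[0,2])/K[0,0];y=(uv[1]-K[1,2])/K[1,1]
    if cam=="wrist":
        r=np.hypot(x,y);s=np.sin(r)/r if r>0 else 1;d=np.array([x*s,y*s,np.cos(r)])
    else:d=np.array([x,y,1.])
    return T[:3,3],T[:3,:3]@d
def onz(cam,uv,z,c=None):
    o,d=ray(cam,uv,c);return o+d*(z-o[2])/d[2]
def tool(target,yaw=None):
    """shift in tool mm and twist deg to world target, finger-line yaw (deg)"""
    s=state();M=R.from_rotvec(s["tool_rot"]).as_matrix()
    lin=M.T@(np.array(target)-s["tcp_pos"])*1000
    tw=None
    if yaw is not None:
        cur=np.degrees(np.arctan2(M[1,1],M[0,1]));tw=-((yaw-cur+90)%180-90)
    return np.round(lin,1),tw
E
python3 - <<'E'
from h import *
ct=get_calibration("top");cs=get_calibration("side")
f=lambda u,v:(u/2.857+120,v/2.859+100)
for a in [(80,228),(355,328),(148,58),(412,155)]: print("rail",onz("top",f(*a),.16,ct))
print("handle",onz("top",(209.2,167.7),.168,ct),onz("side",(193.1,221.5),.168,cs))
print("cap",onz("top",f(298,207),.213,ct),onz("side",(80+368/2.727,150+125/2.727),.213,cs))
print("weightknob",onz("top",f(184,359),.067,ct),onz("side",(80+421/2.727,150+458/2.727),.067,cs))
print("pot",onz("side",(236,345),0,cs),onz("top",f(189,363),.016,ct))
print("tray corners",[onz("top",f(*a),.022,ct)[:2] for a in[(546,183),(745,181),(747,302),(549,305)]])
print("clearcap",onz("top",f(730,211),.12,ct),onz("side",(306,195.6),.004,cs))
print("jar",onz("top",f(585,218),.054,ct),onz("side",(278.9,214.1),.004,cs))
print("dropper",onz("top",f(622,401),.178,ct),onz("side",(346.9,233.7),0,cs))
E
```

```text
rail [0.5256 0.2045 0.16  ]
rail [ 0.4335 -0.0654  0.16  ]
rail [0.6945 0.1441 0.16  ]
rail [ 0.6036 -0.1169  0.16  ]
handle [0.5615 0.0343 0.168 ] [0.5603 0.0357 0.168 ]
cap [ 0.5432 -0.0129  0.213 ] [ 0.5362 -0.0086  0.213 ]
weightknob [0.4028 0.1167 0.067 ] [0.3975 0.1212 0.067 ]
pot [0.3952 0.1256 0.    ] [0.4    0.1208 0.016 ]
tray corners [array([ 0.6   , -0.2568]), array([ 0.6064, -0.4701]), array([ 0.4764, -0.473 ]), array([ 0.4691, -0.2619])]
clearcap [ 0.5602 -0.4355  0.12  ] [ 0.5539 -0.4338  0.004 ]
jar [ 0.5589 -0.2962  0.054 ] [ 0.5677 -0.2983  0.004 ]
dropper [ 0.3681 -0.3226  0.178 ] [ 0.366  -0.3188  0.    ]
```

```bash
python3 - <<'E'
from h import *
print(tool((.530,-.040,.30),161))
E
```

```text
(array([ 495.5, -482.7,  -68.6]), np.float64(-54.10928252007204))
```

{"method": "arm_command", "body": {
  "linear": [
    [15, -15, -25],
    [40, -38, -50],
    [68, -66, -68],
    [97, -94, -68],
    [126, -122, -68],
    [155, -150, -68],
    [184, -178, -68],
    [213, -206, -68],
    [242, -234, -68],
    [271, -262, -68],
    [300, -290, -68],
    [329, -318, -68]
  ],
  "twist": [0, -3, -8, -13, -18, -23, -28, -33, -38, -43, -48, -54],
  "hand": 85,
  "grip_force": 40
}}

```text
time_s: 4.45
tcp_pos: [0.419, -0.2442, 0.2997]
tool_rot: [2.555, 1.826, 0.0]
ft_force: [1.2, -1.1, 0.5]
width: 0.0848
finger_force: 0.0
```

```bash
python3 - <<'E'
from h import *
print(tool((.530,-.040,.30),161),state()["qpos"],state()["tcp_pos"])
E
```

```text
(array([229.1,  38.9,  -0.4]), np.float64(0.10289160567799627)) [ 0.6989  0.0683 -0.318   1.917   0.0236  1.1591  0.0424] [ 0.419  -0.2442  0.2997]
```

{"method": "arm_command", "body": {
  "linear": [
    [32, 6, 0],
    [68, 12, 0],
    [105, 18, 0],
    [142, 24, 0],
    [176, 30, 0],
    [205, 36, 0],
    [224, 39, 0],
    [229, 39, 0],
    [229, 39, 0]
  ],
  "twist": [0, 0, 0, 0, 0, 0, 0, 0, 0]
}}

```text
time_s: 5.2
tcp_pos: [0.5306, -0.041, 0.2992]
tool_rot: [-2.557, -1.825, -0.0]
ft_force: [-0.5, -0.5, 0.4]
width: 0.0855
finger_force: 0.0
```

```bash
python3 - <<'E'
from h import *
s=state();c=get_calibration("wrist");print(s["tcp_pos"],s["qpos"],c["world_from_camera"])
im=grab_frame("wrist");cv2.imwrite("pics/w1.png",cv2.resize(im[:,:,::-1],(800,600),interpolation=2))
for t,z in [("amber_bottle",.078),("pan_centre",.078),("pan",.065),("door_handle",.168),("check_weight",.004),("weight_pot",0),("balance",0)]:
    for q in pinpoint("wrist",t)[:1]: print(t,np.round(q["point"],1),round(q["score"],2),onz("wrist",q["point"],z,c))
E
```

```text
[ 0.5306 -0.041   0.2992] [ 0.4077  0.17   -0.5067  1.8156  0.0884  1.1784 -0.4579] [[ 0.9457 -0.307  -0.1064  0.5583]
 [-0.325  -0.8942 -0.3079  0.0383]
 [-0.0006  0.3257 -0.9455  0.4428]
 [ 0.      0.      0.      1.    ]]
amber_bottle [273.9 152.5] 0.88 [ 0.5391 -0.0141  0.078 ]
door_handle [283.3 108.9] 0.85 [0.5634 0.0315 0.168 ]
check_weight [146.4  86.9] 0.91 [0.3998 0.1255 0.004 ]
weight_pot [151.   90.3] 0.68 [0.4031 0.1188 0.    ]
balance [278.  137.1] 0.63 [ 0.5472 -0.0069  0.    ]
```

View pics/w1.png

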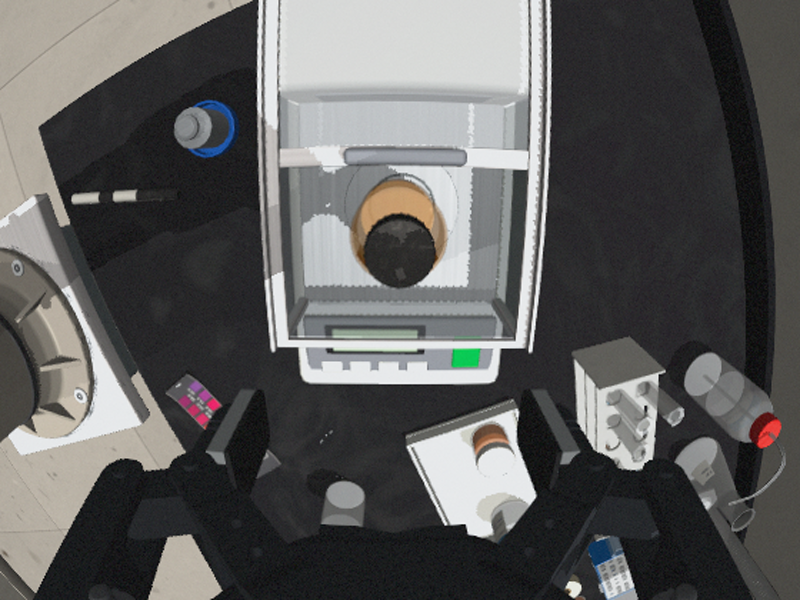

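```bash
python3 - <<'E'
from h import *
c=get_calibration("wrist")
g=lambda n,p,z:print(n,onz("wrist",np.array(p)/1.4286,z,c)[:2])
g("cap",(400,250),.213);g("capL",(363,253),.213);g("capR",(437,253),.213)
g("hL",(344,150),.179);g("hR",(467,150),.179)
g("rail left front",(273,350),.16);g("rail right front",(533,350),.16)
g("panL",(345,203),.078);g("panR",(459,203),.078)
g("knob",(190,128),.067)
g("potL",(190,128),.016);g("potR",(236,128),.016);g("potT",(211,100),.016);g("potB",(211,158),.016)
E
```

```text
cap [ 0.5447 -0.0141]
capL [ 0.5265 -0.0093]
capR [ 0.562  -0.0216]
hL [0.532  0.0438]
hR [0.5974 0.0215]
rail left front [ 0.4369 -0.0625]
rail right front [ 0.6063 -0.1217]
panL [0.5083 0.007 ]
panR [ 0.5934 -0.0223]
knob [0.4052 0.1155]
potL [0.3844 0.1263]
potR [0.4281 0.1064]
potT [0.4143 0.1424]
potB [0.3941 0.0899]
```

```bash
python3 - <<'E'
from h import *
print(tool((.5435,-.0145,.178),161.2))
E
```

```text
(array([ 31.4,   3.2, 121.4]), np.float64(-0.3760407187955934))
```

{"method": "arm_command", "body": {
  "linear": [
    [12, 1, 12],
    [24, 3, 35],
    [31, 3, 62],
    [31, 3, 88],
    [31, 3, 108],
    [31, 3, 118],
    [31, 3, 121],
    [31, 3, 121]
  ],
  "twist": [0, 0, 0, 0, 0, 0, 0, 0]
}}

```text
time_s: 6.27
tcp_pos: [0.5433, -0.0143, 0.1783]
tool_rot: [-2.559, -1.821, 0.001]
ft_force: [-0.2, 0.7, -0.6]
width: 0.0849
finger_force: 0.0
```

{"method": "arm_command", "body": {
  "linear": [
    [0, 0, 0],
    [0, 0, 0],
    [0, 0, 0],
    [0, 0, 0],
    [0, 0, 0],
    [0, 0, 0],
    [0, 0, 0]
  ],
  "twist": [0, 0, 0, 0, 0, 0, 0],
  "hand": 20,
  "grip_force": 40
}}

```text
time_s: 6.85
tcp_pos: [0.5438, -0.0141, 0.1792]
tool_rot: [2.559, 1.821, 0.001]
ft_force: [-1.8, 0.2, 7.4]
width: 0.0365
finger_force: 39.4
```

{"method": "arm_command", "body": {
  "linear": [
    [0, 0, -4],
    [0, 0, -12],
    [0, 0, -25],
    [0, 0, -42],
    [0, 0, -60],
    [0, 0, -78],
    [0, 0, -96],
    [0, 0, -112],
    [0, 0, -124],
    [0, 0, -130],
    [0, 0, -132]
  ],
  "twist": [0, 0, 0, 0, 0, 0, 0, 0, 0, 0, 0]
}}

```text
time_s: 7.77
tcp_pos: [0.5436, -0.0141, 0.3114]
tool_rot: [2.559, 1.821, 0.002]
ft_force: [0.5, 0.3, -2.3]
width: 0.037
finger_force: 40.3
```

```bash
python3 - <<'E'
from h import *
s=state();c=get_calibration("wrist");print(s["width"],s["ft_force"],tool((.515,-.362,.311),None))
im=grab_frame("wrist");cv2.imwrite("pics/w2.png",cv2.resize(im[:,:,::-1],(800,600),interpolation=2))
for t,z in [("pan_centre",.078),("pan",.065),("door_handle",.168),("check_weight",.004),("weight_pot",0),("balance",0)]:
    for q in pinpoint("wrist",t)[:1]: print(t,np.round(q["point"],1),round(q["score"],2),onz("wrist",q["point"],z,c))
E
```

```text
0.03702788943213107 [ 0.4621  0.3421 -2.3308] (array([-338.1,   86.9,    0.4]), None)
pan_centre [279.1 171.6] 0.84 [ 0.5502 -0.0127  0.078 ]
pan [274.1 167.7] 0.83 [ 0.5452 -0.0088  0.065 ]
door_handle [280.2 143.6] 0.58 [0.5644 0.0296 0.168 ]
check_weight [151.9 108.2] 0.72 [0.406  0.1225 0.004 ]
weight_pot [149.8 113. ] 0.31 [0.3988 0.1178 0.    ]
balance [278.5 155.4] 0.55 [ 0.5526 -0.0064  0.    ]
```

View pics/w2.png

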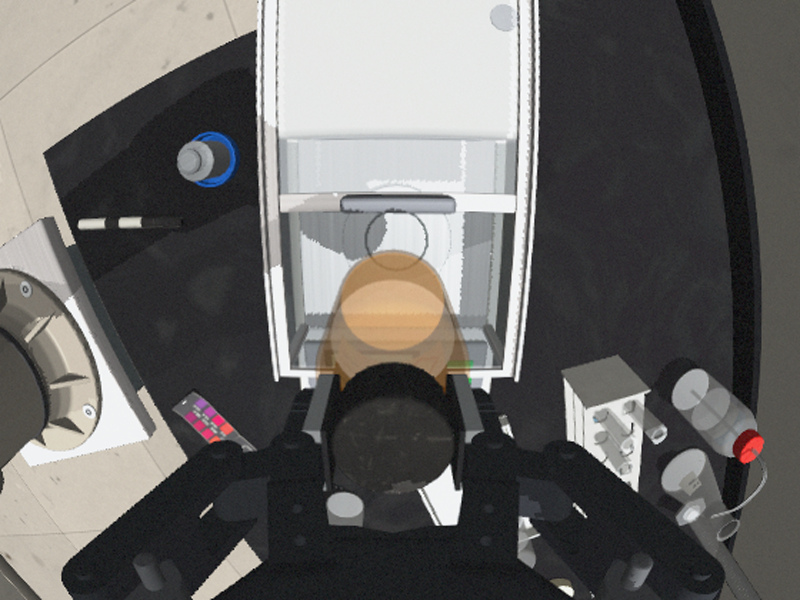

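```bash
python3 - <<'E'
from h import *
c=get_calibration("wrist")
P=[]
for p in [(363,238),(428,238),(396,208),(396,271)]:
    P.append(onz("wrist",np.array(p)/1.4286,.078,c)[:2]);print(P[-1])
print(np.linalg.norm(P[0]-P[1]),np.linalg.norm(P[2]-P[3]),(P[0]+P[1])/2,(P[2]+P[3])/2)
E
```

```text
[0.5234 0.003 ]
[ 0.5739 -0.0144]
[0.5571 0.0176]
[ 0.5399 -0.0325]
0.05343046225570193 0.053035219593138526 [ 0.5487 -0.0057] [ 0.5485 -0.0075]
```

{"method": "arm_command", "body": {
  "linear": [
    [-6, 2, 0],
    [-20, 5, 0],
    [-42, 11, 0],
    [-70, 18, 0],
    [-100, 26, 0],
    [-131, 34, 0],
    [-162, 42, 0],
    [-193, 50, 0],
    [-224, 58, 0],
    [-255, 66, 0],
    [-283, 73, 0],
    [-306, 79, 0]
  ],
  "twist": [0, 0, 0, 0, 0, 0, 0, 0, 0, 0, 0, 0]
}}

```text
time_s: 9.12
tcp_pos: [0.5167, -0.3321, 0.3099]
tool_rot: [-2.561, -1.819, 0.001]
ft_force: [0.1, 0.2, -2.2]
width: 0.0365
finger_force: 40.3
```

{"method": "arm_command", "body": {
  "linear": [
    [-14, 4, 0],
    [-24, 6, 0],
    [-30, 8, 0],
    [-32, 8, 5],
    [-32, 8, 15],
    [-32, 8, 35],
    [-32, 8, 60],
    [-32, 8, 85],
    [-32, 8, 110],
    [-32, 8, 135],
    [-32, 8, 150],
    [-32, 8, 155]
  ],
  "twist": [0, 0, 0, 0, 0, 0, 0, 0, 0, 0, 0, 0]
}}

```text
time_s: 10.12
tcp_pos: [0.5139, -0.3595, 0.152]
tool_rot: [-2.554, -1.822, 0.002]
ft_force: [-0.7, 0.4, -2.1]
width: 0.0366
finger_force: 40.4
```

```bash
python3 - <<'E'
from h import *
print(tool((.515,-.362,.1052),None),state()["width"])
for n in("top","side"):
    im=grab_frame(n);cv2.imwrite(f"pics/{n}3.png",im[:,:,::-1])
a=cv2.imread("pics/top3.png")[140:270,280:420];b=cv2.imread("pics/side3.png")[140:270,240:380]
cv2.imwrite("pics/m3.png",np.hstack([cv2.resize(a,(400,372),interpolation=2),cv2.resize(b,(400,372),interpolation=2)]))
E
```

```text
(array([-2.1,  2.1, 46.8]), None) 0.03656864977811045
```

View pics/m3.png

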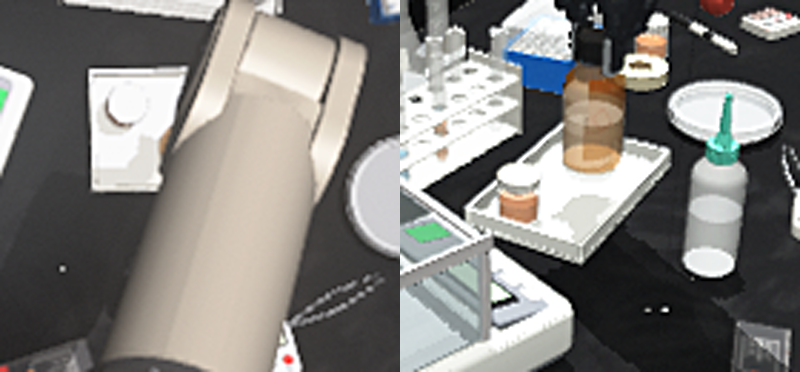

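{"method": "arm_command", "body": {
  "linear": [
    [-1, 1, 10],
    [-2, 2, 22],
    [-2, 2, 32],
    [-2, 2, 38],
    [-2, 2, 42],
    [-2, 2, 44],
    [-2, 2, 45],
    [-2, 2, 46],
    [-2, 2, 46.5],
    [-2, 2, 46.5]
  ],
  "twist": [0, 0, 0, 0, 0, 0, 0, 0, 0, 0]
}}

```text
time_s: 11.05
tcp_pos: [0.5162, -0.3645, 0.1091]
tool_rot: [2.559, 1.822, 0.0]
ft_force: [0.4, -0.0, -2.3]
width: 0.0362
finger_force: 40.4
```

{"method": "arm_command", "body": {
  "linear": [
    [0, 0, 1],
    [0, 0, 2],
    [0, 0, 3],
    [0, 0, 3.5],
    [0, 0, 4],
    [0, 0, 4]
  ],
  "twist": [0, 0, 0, 0, 0, 0]
}}

```text
time_s: 11.55
tcp_pos: [0.5162, -0.3646, 0.1053]
tool_rot: [2.559, 1.822, -0.0]
ft_force: [-2.0, 0.9, 7.2]
width: 0.037
finger_force: 41.3
```

{"method": "arm_command", "body": {
  "linear": [
    [0, 0, 0],
    [0, 0, 0],
    [0, 0, 0],
    [0, 0, 0],
    [0, 0, -4],
    [0, 0, -15],
    [0, 0, -35],
    [0, 0, -65],
    [0, 0, -98],
    [0, 0, -130],
    [0, 0, -150],
    [0, 0, -158]
  ],
  "twist": [0, 0, 0, 0, 0, 0, 0, 0, 0, 0, 0, 0],
  "hand": 60
}}

```text
time_s: 12.55
tcp_pos: [0.5172, -0.365, 0.2677]
tool_rot: [2.555, 1.819, 0.003]
ft_force: [0.1, 0.2, 0.4]
width: 0.0601
finger_force: 0.0
```

```bash
python3 - <<'E'
from h import *
print(tool((.5486,-.0066,.30),161),state()["tcp_pos"])
im=grab_frame("wrist");c=get_calibration("wrist")
cv2.imwrite("pics/w4.png",im[:,:,::-1])
for t,z in [("amber_bottle",.004),("clear_bottle",.004),("small_jar",.004),("dropper_bottle",0)]:
    for q in pinpoint("wrist",t)[:1]: print(t,np.round(q["point"],1),round(q["score"],2),onz("wrist",q["point"],z,c))
E
```

```text
(array([348.9, -87.5, -33.2]), np.float64(-0.1146720639577552)) [ 0.5172 -0.365   0.2677]
amber_bottle [272.7 168.7] 0.84 [ 0.5164 -0.3644  0.004 ]
clear_bottle [319.9 208.2] 0.88 [ 0.5582 -0.4351  0.004 ]
small_jar [288.5 111.5] 0.65 [ 0.5587 -0.302   0.004 ]
dropper_bottle [158.3 181.8] 0.65 [ 0.3646 -0.329   0.    ]
```

{"method": "arm_command", "body": {
  "linear": [
    [15, -4, -5],
    [42, -11, 0],
    [76, -20, 0],
    [112, -29, 0],
    [148, -38, 0],
    [184, -47, 0],
    [220, -56, 0],
    [256, -65, 0],
    [290, -73, 0],
    [320, -80, 0],
    [342, -85, 5],
    [352, -87, 20]
  ],
  "twist": [0, 0, 0, 0, 0, 0, 0, 0, 0, 0, 0, 0],
  "hand": 0
}}

```text
time_s: 13.8
tcp_pos: [0.5495, 0.0011, 0.2435]
tool_rot: [2.556, 1.827, 0.003]
ft_force: [0.5, -0.1, -0.2]
width: 0.0003
finger_force: 0.0
```

```bash
python3 - <<'E'
from h import *
print(tool((.5495,-.0040,.166),161),state()["tcp_pos"],state()["width"])
E
```

```text
(array([-5. ,  1.6, 77.5]), np.float64(0.13104313829251168)) [0.5495 0.0011 0.2435] 0.0003112603489656389
```

{"method": "arm_command", "body": {
  "linear": [
    [-3, 1, 12],
    [-5, 1, 35],
    [-5, 1, 58],
    [-5, 1, 72],
    [-5, 1, 77],
    [-5, 1, 77],
    [2, 1, 77],
    [10, 1, 77],
    [18, 1, 77],
    [26, 1, 77],
    [34, 1, 77],
    [42, 1, 77]
  ],
  "twist": [0, 0, 0, 0, 0, 0, 0, 0, 0, 0, 0, 0]
}}

```text
time_s: 14.8
tcp_pos: [0.5643, 0.0369, 0.1662]
tool_rot: [2.559, 1.822, 0.001]
ft_force: [-0.3, -2.9, 1.5]
width: -0.0001
finger_force: 0.9
```

{"method": "arm_command", "body": {
  "linear": [
    [7, 0, 0],
    [13, 0, 0],
    [18, 0, 0],
    [20, 0, 0],
    [20, 0, 0]
  ],
  "twist": [0, 0, 0, 0, 0]
}}

```text
time_s: 15.22
tcp_pos: [0.5704, 0.0556, 0.1658]
tool_rot: [-2.558, -1.822, -0.0]
ft_force: [0.5, -0.5, 0.2]
width: -0.0002
finger_force: 0.0
```

{"method": "arm_command", "body": {
  "linear": [
    [-8, 0, -3],
    [-8, 0, -25],
    [-8, -6, -55],
    [-6, -20, -80],
    [-3, -45, -92],
    [0, -75, -92],
    [2, -105, -92],
    [2, -132, -92],
    [2, -155, -92],
    [2, -170, -92],
    [2, -176, -92],
    [2, -176, -92]
  ],
  "twist": [0, 0, 0, 0, 0, 0, 0, 0, 0, 0, 0, 0],
  "hand": 80
}}

```text
time_s: 16.22
tcp_pos: [0.4044, 0.1142, 0.2582]
tool_rot: [2.558, 1.822, 0.001]
ft_force: [-0.1, 0.2, 0.7]
width: 0.0802
finger_force: 0.0
```

```bash
python3 - <<'E'
from h import *
s=state();c=get_calibration("wrist");print(s["tcp_pos"],s["qpos"],s["width"])
im=grab_frame("wrist");cv2.imwrite("pics/w5.png",cv2.resize(im[:,:,::-1],(800,600),interpolation=2))
for t,z in [("check_weight",.004),("weight_pot",0),("pan_centre",.078),("door_handle",.168)]:
    for q in pinpoint("wrist",t)[:1]: print(t,np.round(q["point"],1),round(q["score"],2),onz("wrist",q["point"],z,c))
E
```

```text
[0.4044 0.1142 0.2582] [ 0.1993  0.0024 -0.6173  2.0782  0.0026  1.0608 -0.7526] 0.08023875481017723
check_weight [270.9 167.8] 0.97 [0.4016 0.119  0.004 ]
weight_pot [273.3 165.5] 0.77 [0.4051 0.1201 0.    ]
pan_centre [424.5 243.5] 0.97 [ 0.55   -0.0086  0.078 ]
door_handle [483.2 197.6] 0.57 [0.5817 0.0694 0.168 ]
```

View pics/w5.png

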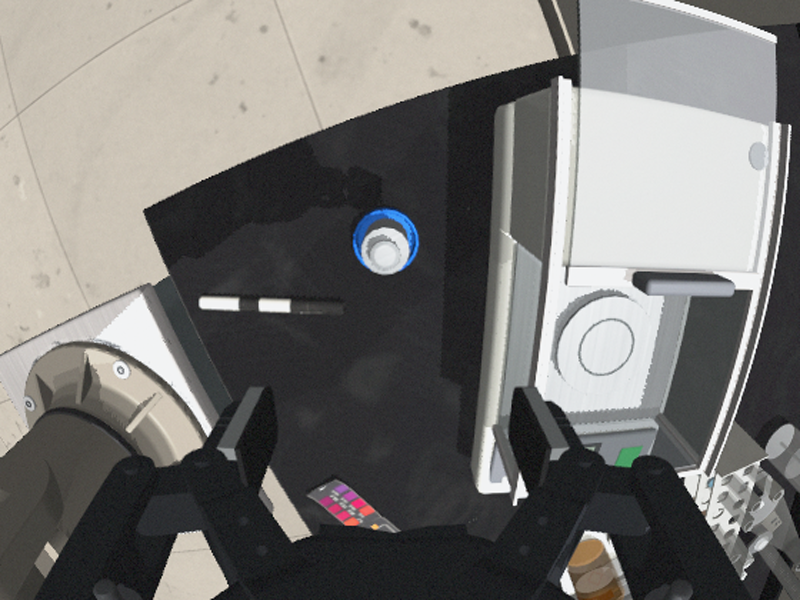

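```bash
python3 - <<'E'
from h import *
c=get_calibration("wrist")
g=lambda n,p,z:print(n,onz("wrist",np.array(p)/1.4286,z,c)[:2])
g("knob",(386,254),.067);g("ring",(606.5,347.5),.078);g("pot",(385.5,241),.016)
print(tool((.4025,.1175,.0235),161))
E
```

```text
knob [0.4031 0.1211]
ring [ 0.5505 -0.0078]
pot [0.4018 0.1209]
(array([  2.2,  -3.8, 234.2]), np.float64(-0.15664512569708222))
```

{"method": "arm_command", "body": {
  "linear": [
    [2, -2, 15],
    [4, -4, 40],
    [5, -4, 72],
    [5, -4, 105],
    [5, -4, 138],
    [5, -4, 168],
    [5, -4, 194],
    [5, -4, 214],
    [5, -4, 227],
    [5, -4, 233],
    [5, -4, 234],
    [5, -4, 234]
  ],
  "twist": [0, 0, 0, 0, 0, 0, 0, 0, 0, 0, 0, 0],
  "hand": 75
}}

```text
time_s: 17.47
tcp_pos: [0.4029, 0.1206, 0.0238]
tool_rot: [-2.559, -1.821, 0.0]
ft_force: [0.1, 0.4, 0.5]
width: 0.0748
finger_force: 0.0
```

```bash
python3 - <<'E'
from h import *
s=state();c=get_calibration("wrist");print(s["tcp_pos"],s["tool_rot"],s["qpos"],s["ft_force"],s["width"])
im=grab_frame("wrist");cv2.imwrite("pics/w6.png",cv2.resize(im[:,:,::-1],(800,600),interpolation=2))
E
```

```text
[0.4029 0.1206 0.0238] [-2.5591 -1.8215  0.0005] [ 0.013   0.398  -0.5229  2.2919  0.3892  0.5342 -1.1485] [0.0614 0.3716 0.5235] 0.0748428689564038
```

View pics/w6.png

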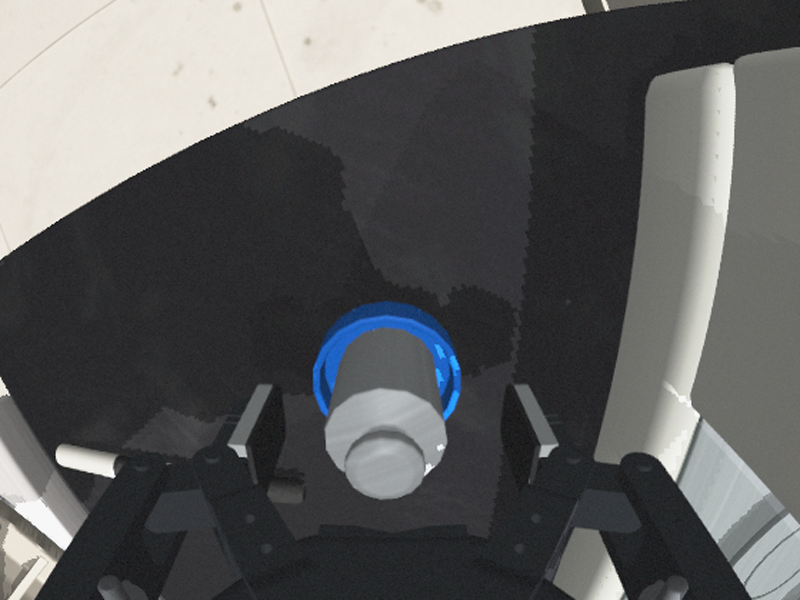

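```bash
python3 - <<'E'
from h import *
c=get_calibration("wrist")
k=onz("wrist",np.array((386,458))/1.4286,.067,c);b=onz("wrist",np.array((387,437))/1.4286,.051,c);print(k,b,tool(k),tool(b))
E
```

```text
[0.4032 0.1251 0.067 ] [0.4019 0.1209 0.051 ] (array([  4.3,  -1.4, -42.7]), None) (array([ -0.1,  -1.3, -26.7]), None)
```

{"method": "arm_command", "body": {
  "linear": [
    [0, 0, 0],
    [0, 0, 0],
    [0, 0, 0],
    [0, 0, 0],
    [0, 0, 0],
    [0, 0, 0],
    [0, 0, 0]
  ],
  "twist": [0, 0, 0, 0, 0, 0, 0],
  "hand": 20,
  "grip_force": 60
}}

```text
time_s: 18.1
tcp_pos: [0.4029, 0.1205, 0.0247]
tool_rot: [2.559, 1.821, 0.001]
ft_force: [-4.8, -0.5, 19.0]
width: 0.0362
finger_force: 57.9
```

{"method": "arm_command", "body": {
  "linear": [
    [0, 0, -4],
    [0, 0, -14],
    [0, 0, -32],
    [0, 0, -57],
    [0, 0, -85],
    [0, 0, -113],
    [0, 0, -141],
    [0, 0, -169],
    [0, 0, -192],
    [0, 0, -206],
    [0, 0, -212],
    [0, 0, -212]
  ],
  "twist": [0, 0, 0, 0, 0, 0, 0, 0, 0, 0, 0, 0]
}}

```text
time_s: 19.1
tcp_pos: [0.4029, 0.1205, 0.2372]
tool_rot: [2.559, 1.821, 0.003]
ft_force: [1.0, 0.3, -5.4]
width: 0.036
finger_force: 61.3
```

{"method": "arm_command", "body": {
  "linear": [
    [-1, 4, 0],
    [-4, 13, 0],
    [-11, 28, 0],
    [-20, 48, 0],
    [-30, 72, 0],
    [-40, 96, 0],
    [-50, 121, 0],
    [-59, 144, 0],
    [-66, 162, 0],
    [-71, 174, 0],
    [-73, 179, 0],
    [-73, 180, 0]
  ],
  "twist": [0, 0, 0, 0, 0, 0, 0, 0, 0, 0, 0, 0]
}}

```text
time_s: 20.1
tcp_pos: [0.5491, -0.0085, 0.2348]
tool_rot: [-2.559, -1.82, 0.002]
ft_force: [-0.5, 0.9, -4.3]
width: 0.0356
finger_force: 61.1
```

```bash
python3 - <<'E'
from h import *
s=state();c=get_calibration("wrist");print(s["tcp_pos"],s["tool_rot"],s["ft_force"],s["width"])
im=grab_frame("wrist");cv2.imwrite("pics/w7.png",cv2.resize(im[:,:,::-1],(800,600),interpolation=2))
for t,z in [("pan_centre",.078),("pan",.065),("door_handle",.168)]:
    for q in pinpoint("wrist",t)[:1]: print(t,np.round(q["point"],1),round(q["score"],2),onz("wrist",q["point"],z,c))
for q in pinpoint("wrist","check_weight")[:1]:
    b=onz("wrist",q["point"],s["tcp_pos"][2]-.0195,c);print(q,b,tool(b))
E
```

```text
[ 0.5491 -0.0085  0.2348] [-2.5595 -1.8195  0.0017] [-0.4626  0.9174 -4.3392] 0.03562139448550403
pan_centre [275.4 194.4] 0.94 [ 0.5489 -0.0113  0.078 ]
pan [272.3 187.7] 0.58 [ 0.547  -0.0073  0.065 ]
door_handle [277.5 101.5] 0.8 [0.5789 0.0711 0.168 ]
{'point': [276.2, 259.1], 'score': 0.61} [ 0.5499 -0.0097  0.2153] (array([-2.3,  2.5, 20.7]), None)
```

View pics/w7.png

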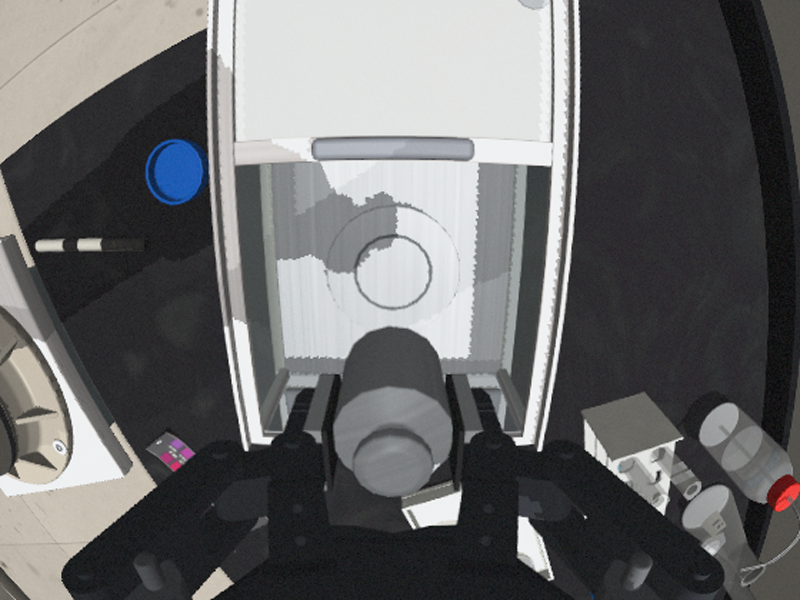

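```bash
python3 - <<'E'
from h import *
c=get_calibration("wrist");s=state();z=s["tcp_pos"][2]
w=lambda p,z:onz("wrist",np.array(p)/1.4286,z,c)
P=[w(p,.078) for p in[(356,272),(432,272),(394,236),(394,309)]]
print("ring",(P[0]+P[1])/2,(P[2]+P[3])/2,np.linalg.norm(P[0]-P[1]),np.linalg.norm(P[2]-P[3]))
k=w((393,463),z+.043);k1,k2=w((393,430),z+.043),w((393,496),z+.043);print("knob",k,tool(k),tool(k1),tool(k2))
e=w((391,327),z-.0197);print("bottom rear edge",tool(e))
P=[w(p,.065) for p in[(327,270),(461,270),(394,205)]];print("pan",(P[0]+P[1])/2,P[2])
E
```

```text
ring [ 0.5499 -0.0062  0.078 ] [ 0.5496 -0.0071  0.078 ] 0.05124329998275195 0.05113623716356098
knob [ 0.5497 -0.0043  0.279 ] (array([  2.8,   0.5, -43. ]), None) (array([ 13.9,   0.5, -43. ]), None) (array([ -9.8,   0.5, -43. ]), None)
bottom rear edge (array([17.5, -0.2, 19.7]), None)
pan [ 0.5493 -0.0081  0.065 ] [0.5641 0.035  0.065 ]
```

{"method": "arm_command", "body": {
  "linear": [
    [0, 0, 4],
    [1, 0, 14],
    [1, 0, 30],
    [1, 0, 50],
    [1, 0, 70],
    [1, 0, 90],
    [1, 0, 108],
    [1, 0, 120],
    [1, 0, 126],
    [1, 0, 129],
    [1, 0, 130],
    [1, 0, 130]
  ],
  "twist": [0, 0, 0, 0, 0, 0, 0, 0, 0, 0, 0, 0]
}}

```text
time_s: 21.35
tcp_pos: [0.5495, -0.0065, 0.1063]
tool_rot: [2.559, 1.822, 0.001]
ft_force: [0.5, -0.3, -4.3]
width: 0.036
finger_force: 61.1
```

{"method": "arm_command", "body": {
  "linear": [
    [0, 0, 1],
    [0, 0, 2.5],
    [0, 0, 4],
    [0, 0, 5],
    [0, 0, 5.5],
    [0, 0, 6],
    [0, 0, 6.3],
    [0, 0, 6.6],
    [0, 0, 6.9],
    [0, 0, 7.2],
    [0, 0, 7.2]
  ],
  "twist": [0, 0, 0, 0, 0, 0, 0, 0, 0, 0, 0]
}}

```text
time_s: 22.27
tcp_pos: [0.5492, -0.0065, 0.0988]
tool_rot: [2.559, 1.822, 0.0]
ft_force: [-1.5, 0.4, -0.3]
width: 0.0359
finger_force: 61.7
```

Contact is just starting (−4.3 → −0.3 N).

{"method": "arm_command", "body": {
  "linear": [
    [0, 0, 0.3],
    [0, 0, 0.5],
    [0, 0, 0.5]
  ],
  "twist": [0, 0, 0]
}}

```text
time_s: 22.52
tcp_pos: [0.5492, -0.0065, 0.0988]
tool_rot: [2.559, 1.822, 0.0]
ft_force: [-6.5, 0.5, 10.7]
width: 0.036
finger_force: 62.9
```

{"method": "arm_command", "body": {
  "linear": [
    [0, 0, 0],
    [0, 0, 0],
    [0, 0, 0],
    [0, 0, 0],
    [0, 0, -5],
    [0, 0, -18],
    [0, 0, -38],
    [0, 0, -62],
    [0, 0, -88],
    [0, 0, -112],
    [0, 0, -128],
    [0, 0, -136]
  ],
  "twist": [0, 0, 0, 0, 0, 0, 0, 0, 0, 0, 0, 0],
  "hand": 60
}}

```text
time_s: 23.52
tcp_pos: [0.55, -0.0063, 0.2377]
tool_rot: [2.557, 1.821, 0.005]
ft_force: [0.2, 0.3, 0.2]
width: 0.06
finger_force: 0.0
```

```bash
python3 - <<'E'
from h import *
s=state();c=get_calibration("wrist");print(s["tcp_pos"],s["ft_force"])
im=grab_frame("wrist");cv2.imwrite("pics/w8.png",cv2.resize(im[100:310,130:410,::-1],(800,600),interpolation=2))
for t,z in [("check_weight",.078),("pan_centre",.078),("door_handle",.168)]:
    for q in pinpoint("wrist",t)[:1]: print(t,np.round(q["point"],1),round(q["score"],2),onz("wrist",q["point"],z,c))
E
```

```text
[ 0.55   -0.0063  0.2377] [0.1645 0.2647 0.2324]
check_weight [273.5 193.8] 0.88 [ 0.5489 -0.0088  0.078 ]
door_handle [276.9 109.1] 0.65 [0.5781 0.0687 0.168 ]
```

View pics/w8.png

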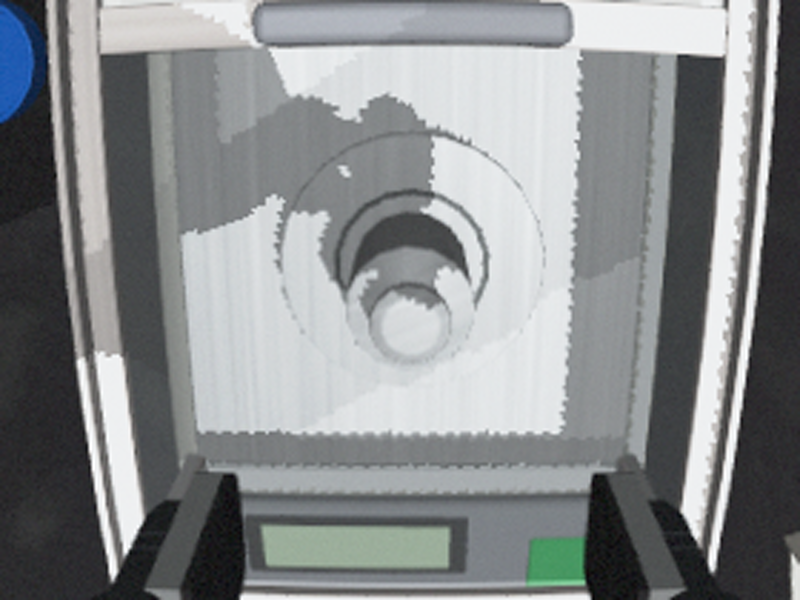

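{"method": "arm_command", "body": {
  "linear": [
    [8, 0, 0],
    [26, 0, 0],
    [50, 0, 0],
    [75, 0, 0],
    [95, 0, 0],
    [106, 0, 3],
    [108, 0, 15],
    [108, 0, 35],
    [108, 0, 55],
    [108, 0, 66],
    [108, 0, 70],
    [108, 0, 70]
  ],
  "twist": [0, 0, 0, 0, 0, 0, 0, 0, 0, 0, 0, 0],
  "hand": 0
}}

```text
time_s: 24.72
tcp_pos: [0.5838, 0.0947, 0.1628]
tool_rot: [-2.559, -1.821, 0.003]
ft_force: [-0.2, 0.6, 0.2]
width: -0.0002
finger_force: 0.0
```

```bash
python3 - <<'E'
from h import *
s=state();print(s["tcp_pos"],s["width"],s["ft_force"])
t=s["tcp_pos"][:2]-[.5496,-.0068];print(t@[.324,.946],t@[-.946,.324])
E
```

```text
[0.5838 0.0947 0.1628] -0.00018533123910884704 [-0.1743  0.626   0.2045]
0.10712886329041604 0.000551206929904971
```

{"method": "arm_command", "body": {
  "linear": [
    [-3, 0, -2],
    [-8, 0, -2],
    [-16, 0, -2],
    [-26, 0, -2],
    [-38, 0, -2],
    [-51, 0, -2],
    [-64, 0, -2],
    [-77, 0, -2],
    [-90, 0, -2],
    [-103, 0, -2],
    [-115, 0, -2],
    [-124, 0, -2]
  ],
  "twist": [0, 0, 0, 0, 0, 0, 0, 0, 0, 0, 0, 0]
}}

```text
time_s: 25.72
tcp_pos: [0.5432, -0.0234, 0.1661]
tool_rot: [-2.56, -1.821, 0.001]
ft_force: [0.4, 1.7, 1.4]
width: -0.0
finger_force: 0.9
```

{"method": "arm_command", "body": {
  "linear": [
    [-6, 0, 0],
    [-12, 0, 0],
    [-18, 0, 0],
    [-23, 0, 0],
    [-28, 0, 0],
    [-32, 0, 0],
    [-35, 0, 0],
    [-37, 0, 0],
    [-39, 0, 0],
    [-40, 0, 0]
  ],
  "twist": [0, 0, 0, 0, 0, 0, 0, 0, 0, 0]
}}

```text
time_s: 26.55
tcp_pos: [0.5306, -0.0596, 0.1661]
tool_rot: [-2.559, -1.822, 0.0]
ft_force: [-1.2, 2.1, -0.8]
width: -0.0001
finger_force: 0.8
```

```bash
python3 - <<'E'
from h import *
s=state();print(s["tcp_pos"],s["width"],s["ft_force"])
t=s["tcp_pos"][:2]-[.5496,-.0068];print(t@[.324,.946],t@[-.946,.324])
E
```

```text
[ 0.5306 -0.0596  0.1661] -0.00013529231866694737 [-1.2475  2.1122 -0.8266]
-0.056073712164209304 0.0008315127369056818
```

Still only friction force (about 2 N), so I keep going slowly until it stops.

{"method": "arm_command", "body": {
  "linear": [
    [-1, 0, 0],
    [-2, 0, 0],
    [-3, 0, 0],
    [-4, 0, 0],
    [-5, 0, 0],
    [-6, 0, 0],
    [-7, 0, 0],
    [-7, 0, 0]
  ],
  "twist": [0, 0, 0, 0, 0, 0, 0, 0]
}}

```text
time_s: 27.22
tcp_pos: [0.5284, -0.0664, 0.1662]
tool_rot: [2.56, 1.821, -0.0]
ft_force: [-0.4, 1.0, 1.6]
width: 0.0001
finger_force: 0.0
```

{"method": "arm_command", "body": {
  "linear": [
    [-1, 0, 0],
    [-2, 0, 0],
    [-3, 0, 0],
    [-4, 0, 0],
    [-5, 0, 0],
    [-5, 0, 0]
  ],
  "twist": [0, 0, 0, 0, 0, 0]
}}

```text
time_s: 27.72
tcp_pos: [0.5274, -0.0695, 0.1662]
tool_rot: [-2.558, -1.823, -0.003]
ft_force: [3.7, 9.0, -2.9]
width: -0.0002
finger_force: 5.0
```

{"method": "arm_command", "body": {
  "linear": [
    [-1, 0, 0],
    [-1, 0, 0],
    [-1, 0, 0]
  ],
  "twist": [0, 0, 0]
}}

```text
time_s: 27.97
tcp_pos: [0.5274, -0.0695, 0.1663]
tool_rot: [-2.557, -1.824, -0.004]
ft_force: [4.7, 13.9, -5.4]
width: -0.0001
finger_force: 7.3
```

Firm stop: the door is shut. I back off, lift clear and check.

{"method": "arm_command", "body": {
  "linear": [
    [3, 0, 0],
    [7, 0, -2],
    [8, 0, -15],
    [8, 0, -40],
    [8, 0, -70],
    [8, 0, -100],
    [8, 0, -120],
    [8, 0, -125],
    [8, 0, -125]
  ],
  "twist": [0, 0, 0, 0, 0, 0, 0, 0, 0]
}}

```text
time_s: 28.72
tcp_pos: [0.5298, -0.0645, 0.2928]
tool_rot: [2.558, 1.82, 0.003]
ft_force: [0.1, -0.2, -0.6]
width: 0.0002
finger_force: 0.0
```

```bash
python3 - <<'E'
from h import *
s=state();print(s["tcp_pos"],s["ft_force"])
w=grab_frame("wrist");b=grab_frame("side")[150:370,80:373]
cv2.imwrite("pics/f.png",np.hstack([cv2.resize(w,(400,300)),cv2.resize(b,(400,300),interpolation=2)])[:,:,::-1])
E
```

```text
[ 0.5298 -0.0645  0.2928] [ 0.0508 -0.1689 -0.5537]
```

View pics/f.png

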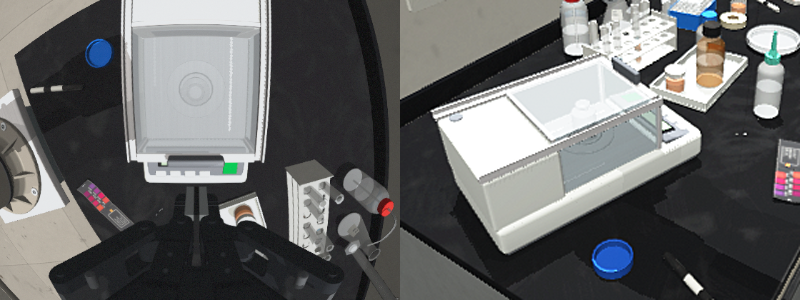

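The door's handle is at the front end of the rails. The weight stands on the pan under the glass and the bottle is upright in the tray.

```bash
python3 -c "
from workcell import *
print(close_job())"
```

```text
the job is handed in; nothing more can be done
None
```

The job is handed in at about 29 s: the brown bottle stands in the tray, the check weight is within about 1 mm of the ring's centre by the camera, and the door is shut against its stop.

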